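Hang the bamboo spatula on the utensil rail

TASK

Hang the bamboo spatula up by the eye in its handle on the upturned peg of the steel utensil rail, so that it is left hanging still, blade down. The peg is clamped somewhere along the bar, so look or feel for where it is. Leave the blue container and the dipping dish where they stand.

Things in the scene. Friction and masses are not known exactly. Their poses are not given: they have to be found in the camera images.
- spatula: Bamboo spatula, 200 mm long, about 60 g, lying flat at the start. Origin on its underside between blade and eye; +x runs from blade to eye, +z up out of its flat face. Blade 60 mm wide, 6 mm thick, from x = -98 to -34 mm, then a 40 mm wide shoulder to -20 mm; handle 20 mm wide, 10 mm thick, to x = 66 mm; then the eye ring.
- eye (a point): Centre of the hole in the spatula's eye, at the spatula's x = 85 mm, halfway through the ring's thickness; axes as the spatula's. The ring is 7 mm thick, 38 mm in outer diameter; the hole goes through along z and is 20 mm in diameter.
- grip (a point): Point in the handle at x = 15 mm, 5 mm above the underside, just ahead of the centre of mass: a good place to grip across the 20 mm width.
- rail: Fixed free-standing steel utensil rail. Origin on the worktop under the middle of the bar; front (robot's side) is -x, y runs along the bar. Bar: 12 mm diameter, 250 mm long, axis at x = 0, 235 mm up; posts at y = +-125 mm on feet 120 mm long in x, 30 mm wide. A lower rest bar, 12 mm, runs parallel at x = -32 mm, 120 mm up. One peg is fixed on the upper bar (see bar_mid).
- bar_mid (a point): Middle of the bar, on its axis; axes as the rail's. The peg's sleeve (20 mm diameter, 24 mm long) is fixed at an unmeasured place within y = +-35 mm: see or feel where. The peg, 9 mm round bar: shank from the bar's axis to its lowest point 28 mm in front of and 3 mm below the axis, then straight up and forward at 45 degrees to its round tip 64 mm in front of and 33 mm above it.
- container: Blue plastic lidded container, 98 x 138 x 74 mm, standing on the worktop; origin at the centre of its underside. To be left alone.
- dish: White ceramic dipping dish, 90 mm across, 28 mm high, standing on the worktop; origin at the centre of its underside. To be left alone.
- wok: Fixed: gas burner with steel stand and dark round-bottomed wok, 330 mm across, rim 150 mm above the worktop; a handle on its far +y side. Origin on the worktop under its middle. Not needed; keep clear.
There are look-alikes about, which are no part of the job. What is meant by the spatula is not black, orange or purple, and is the larger of those in its own colour.

How it is judged:
At the end, for the whole second after the job is handed in: The spatula hangs on the peg: eye centre 205 to 275 mm above the worktop, 5 to 75 mm in front of the bar's axis, within 55 mm of the bar's middle; blade down (origin below 190 mm), within 0.4 rad of vertical; at rest (under 0.05 m/s, 0.4 rad/s); container and dish moved under 20 mm (x of eye in the frame of rail between -0.075 and -0.005 m and y of eye in the frame of rail between -0.055 and 0.055 m and z of eye in the frame of rail between 0.205 and 0.275 m and angle between spatula's own x axis and vertical below 0.4 rad and height (world z) of spatula below 0.19 m and linear speed of spatula below 0.05 m/s and angular speed of spatula below 0.4 rad/s); the robot touches nothing.
It fails at once if the blue container is moved by more than 20 mm (distance of container from where it was at the start of the episode above 0.02 m).
It fails at once if the dipping dish is moved by more than 20 mm (distance of dish from where it was at the start of the episode above 0.02 m).
It also fails if it takes over 72 s, if anything falls off the work surface, if the arm or the gripper's body presses on something with over 40 N, if the wrist force passes 120 N, or if a joint passes its speed limit or range.

ROBOT

A 6-joint arm with a two-finger parallel gripper is mounted at the origin on the work surface. World frame = base frame: x ahead of the robot, y to its left, z up, the work surface at z = 0. Lengths are in m, angles in rad, forces in N, time in s.
With the tool pointing down it reaches from about 0.25 to 0.725 m from the base axis. Payload 4 kg.
Tool frame: the origin (TCP) lies at the very end of the fingers, on their centre line; the grasp point (between the pads) lies bot.hold_point_z behind it (bot.hold_point_z is the distance from the TCP to the grasp point, in m); z points along the fingers, y is the line along which they close (so a half turn about z gives the same grasp; the last joint's range is limited). The gripper opens to 85 mm and grips with 20 to 120 N. Pads are 22 mm wide; open, the fingers measure 114 mm over their backs; the gripper's body (76 mm by 85 mm) begins 54 mm behind the grasp point. The pads swing forward as they close: fully open they stand 13 mm farther back than shut.
Start: joints at [1.319, 0.241, 0.005, 1.335, 0, 1.571], TCP at [0.125, 0.484, 0.231] pointing down, gripper open.
Joint ranges: [-2.72, 2.72], [-1.05, 1.87], [-1.09, 1.28], [-1.99, 2.15], [-1.42, 1.44], [-3.14, 3.14]. Speed limits (rad/s): [2.79, 2.79, 3.14, 3.14, 3.14, 3.14].

INTERFACE

Orientations are given as a rotation vector (axis times angle).
In Python, from workcell import bot gives the robot as it stands. The module is installed in compiled form; this text tells all that it offers.
- The arm moves only by the shell command python3 -m inch 'ROWS' [FORCE]. ROWS is text: rows parted by semicolons, each of 7 numbers parted by spaces: the shift along the world's x, y, z in units of 30 mm (1.0 is 30 mm), then the turn, a rotation vector about the world's x, y, z in units of 5 degrees (1.0 is 5 degrees), then the finger opening in mm, from 0 to 85.4. A call has 1 to 12 rows; each row shifts and turns the commanded pose from where the row before left it; what a row does not reach is not made up. A row lasts 1/12 s, in which the tool goes at most 41.7 mm and 7.16 degrees, less where a joint would pass 70% of its speed; a pose out of reach is approached as far as the arm can. A call is refused whole if a number of a shift passes 1 or a number of a turn 1, either way. A call with a gripper value outside its range is refused whole. The fingers move at their own pace and stop on an object; FORCE is the grip in N (left out, the last holds). Time passes only in rows, so rows that do not move let the fingers close. It gives the time, the measured TCP pose, the force, the opening and the grip force at its end, in the units of the state.
- bot.sense(): the state, without advancing time (a new reading comes with each control period).
- bot.read_camera(name): name is "side" or "top"; returns (picture, depth): 400x640x3 uint8, red, green, blue; 400x640 float32, m along the optical axis (not along the pixel's ray), 0 where there is no reading.
- bot.get_calibration(name): a dict with "K" (3x3 intrinsics, pixels), "k1" (the pictures are not rectified: a ray, as slopes to the right and down, at radius r is drawn at 1 + k1 r^2 times it, then the intrinsics apply), "R" (3x3) and "t" (3): a world point X has camera coordinates R X + t. Camera axes: x right, y down, z forward; pixel columns grow to the right and rows downward; lengths in m; the calibration is good to about 2 mm. A picture is of the moment at which its call begins. get_calibration takes no time and is no camera call.
- bot.job_done(): hands the job in; it is judged then, once.
Trained networks look in the newest picture that a camera, given by its name, has taken for a name from the list of things; names that differ only in an ending like _2 or _b are one class to them, and where a whole thing is asked for, a point or a joint stands for the part that bears it (a point fixed in the world has none). Each returns a list of dicts, best first, with "conf" (0 to 1); they miss things now and then, are a little off and sometimes report something else, mostly with a low value. They report only what shows in the picture. A call takes as long as a camera call. They do not tell look-alikes from the thing itself.
- bot.cut_out(camera, target): "region" (400x640 bool, what is visible of it) and "box" ([left, top, right, bottom] in pixels, round what is visible of it).
The state is a dict: "time_s": time; "joint_positions": joint angles; "qvel": joint speeds; "tau": joint torques, N m; "position": TCP position; "tool_rot": TCP orientation; "ft_force": force on the tool from outside, world axes, zero at the start; "ft_torque": the same for the moment, N m; "grip_width": finger opening in m; "grasp_force": force on a finger pad.
Only numpy, scipy, OpenCV 4.12 (cv2) and the standard library are available. Lean on these libraries where they do the work, as an engineer would, in place of code of your own. Each camera call takes 0.05 s, during which the arm holds its last target. There are 200 camera calls.

## Working session

There is one attempt and no reset: what is moved stays moved. The work goes in short steps, Python scripts to look and compute and a shell command to move; the robot and the scene stay as the last step left them, time stands still between calls to the robot, and variables do not carry over. Pictures are saved under pics/ and viewed, at most 10 in all, crops included, and the job is handed in when it is done.

```bash
mkdir -p pics; cat > h.py <<'E'
import numpy as np, cv2
from workcell import bot
def und(c,uv):
    K=np.array(c["K"]); uv=np.atleast_2d(uv).astype(float)
    p=np.stack([(uv[:,0]-K[0,2])/K[0,0],(uv[:,1]-K[1,2])/K[1,1]],1)
    return cv2.undistortPoints(p.reshape(-1,1,2),np.eye(3),np.array([c["k1"],0,0,0.])).reshape(-1,2)
def world(c,uv,d):
    s=und(c,uv); d=np.atleast_1d(d)
    P=np.c_[s*d[:,None],d]
    return (P-np.array(c["t"]))@np.array(c["R"])
def onz(c,uv,z):
    s=und(c,uv); R=np.array(c["R"]);o=-R.T@np.array(c["t"])
    r=np.c_[s,np.ones(len(s))]@R
    return o+r*((z-o[2])/r[:,2])[:,None]
def proj(c,X):
    P=np.atleast_2d(X)@np.array(c["R"]).T+np.array(c["t"]); s=P[:,:2]/P[:,2:]
    s=s*(1+c["k1"]*(s**2).sum(1,keepdims=True)); K=np.array(c["K"])
    return s*[K[0,0],K[1,1]]+[K[0,2],K[1,2]]
E
python3 - <<'E'
from h import *
for n in ("side","top"):
    im,d=bot.read_camera(n); cv2.imwrite(f"pics/{n}0.png",im[:,:,::-1]); np.savez(f"{n}0.npz",im=im,d=d)
    c=bot.get_calibration(n)
    print(n,-np.array(c["R"]).T@np.array(c["t"]))
    for t in("spatula","rail","container","dish"):
        for r in bot.cut_out(n,t):
            m=r["region"]&(d>0); v,u=np.nonzero(m)
            if len(u)==0: print(n,t,r["conf"],r["box"],"no depth");continue
            W=world(c,np.c_[u,v],d[v,u])
            print(n,t,round(r["conf"],2),r["box"],len(u),im[m].mean(0).round(),"med",np.median(W,0).round(3),W.min(0).round(3),W.max(0).round(3))
print({k:np.round(v,3) for k,v in bot.sense().items()},bot.hold_point_z)
E
```

```text
side [ 0.21282808 -1.08837401  0.89868832]
side spatula 0.9 [306.3, 363.8, 325.5, 400.0] 329 [142.  73.  19.] med [ 0.339 -0.538  0.01 ] [ 0.324 -0.583 -0.   ] [ 0.358 -0.49   0.015]
side spatula 0.79 [322.2, 270.1, 346.6, 324.8] 737 [114.  95.  66.] med [ 0.448 -0.34   0.008] [ 0.396 -0.397 -0.002] [ 0.504 -0.198  0.016]
side spatula 0.69 [395.8, 314.7, 424.9, 391.2] 1117 [25. 25. 25.] med [ 0.568 -0.553  0.007] [ 0.521 -0.612 -0.002] [ 0.617 -0.412  0.016]
side spatula 0.57 [270.3, 267.2, 300.4, 298.2] 299 [114.  95.  66.] med [ 0.325 -0.215  0.006] [ 0.289 -0.257 -0.002] [ 0.359 -0.125  0.012]
side rail 0.95 [334.1, 139.4, 380.5, 240.2] 1234 [93. 92. 93.] med [0.62  0.037 0.053] [ 0.555 -0.065 -0.004] [0.811 0.667 0.246]
side container 0.74 [391.0, 239.5, 436.7, 295.5] 1832 [ 20.  51. 103.] med [ 0.682 -0.297  0.073] [ 0.631 -0.344 -0.004] [ 0.791 -0.119  0.081]
side dish 0.73 [285.8, 211.4, 310.5, 228.3] 361 [115. 113. 109.] med [0.425 0.074 0.016] [ 0.378  0.014 -0.003] [0.473 0.148 0.032]
top [ 0.35849522 -0.02855519  1.44782254]
top spatula 0.97 [368.8, 187.5, 420.9, 218.8] 52
[... 731 characters left out ...]
0.122] [ 0.556 -0.059 -0.008] [0.712 0.269 0.247]
top dish 0.72 [287.5, 194.2, 310.2, 219.5] 473 [128. 125. 117.] med [0.42  0.064 0.014] [ 0.377  0.019 -0.007] [0.463 0.109 0.033]
{'time_s': np.float64(0.5), 'joint_positions': array([ 1.319,  0.241,  0.005,  1.335, -0.   ,  1.571]), 'qvel': array([ 0.001,  0.001, -0.001, -0.   , -0.002, -0.001]), 'tau': array([ 0.0000e+00, -3.7186e+01,  2.5246e+01,  3.0000e-03,  0.0000e+00,
       -0.0000e+00]), 'position': array([0.125, 0.484, 0.231]), 'tool_rot': array([ 0.395,  3.117, -0.   ]), 'ft_force': array([-0.359,  1.031, -0.314]), 'ft_torque': array([-0.003,  0.016, -0.04 ]), 'grasp_force': np.float64(0.0), 'grip_width': np.float64(0.085)} 0.0187
```

View pics/top0.png

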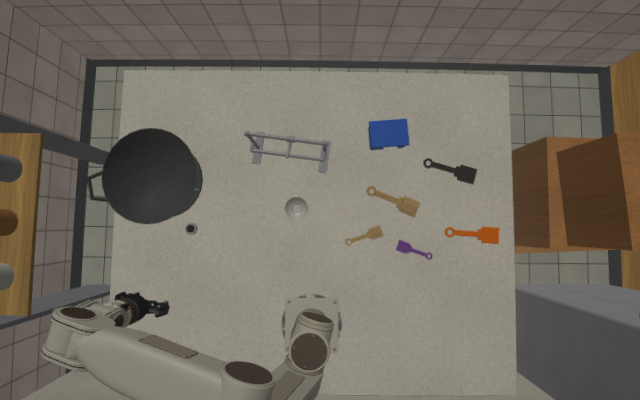

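View pics/side0.png

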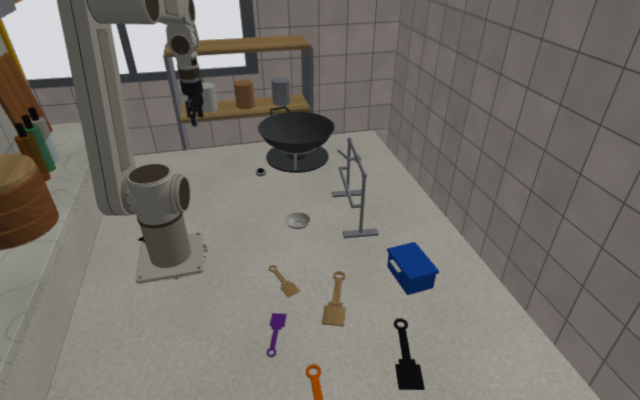

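Top view: the large bamboo spatula is at (393,201). Look-alikes are small bamboo (364,236), black (450,170), orange (472,235) and purple (414,249). I choose the large bamboo one. The rail spans (247,133)–(328,142), with something like the peg near (290,148). The side view agrees, with large bamboo at (336,298). Next I crop the spatula and rail close up and fit their poses.

```bash
python3 - <<'E'
from h import *
T=np.load("top0.npz");S=np.load("side0.npz")
def crop(im,x0,y0,x1,y1,k): return cv2.resize(im[y0:y1,x0:x1,::-1],None,fx=k,fy=k,interpolation=cv2.INTER_CUBIC)
a=crop(T["im"],235,120,435,260,4)   # 800x560
cv2.imwrite("pics/topcrop.png",a)
cv2.imwrite("pics/sidecrop.png",crop(S["im"],320,130,400,245,5))
c=bot.get_calibration("top"); d=T["d"]
r=bot.cut_out("top","spatula")[0]
m=r["region"]; v,u=np.nonzero(m); P=onz(c,np.c_[u,v],0.008)[:,:2]
rect=cv2.minAreaRect((P*1000).astype(np.float32)); print(rect, cv2.boxPoints(rect))
# rail bar: depth points z>0.225
v,u=np.mgrid[120:180,235:345]; v=v.ravel();u=u.ravel(); ok=d[v,u]>0; W=world(c,np.c_[u,v][ok],d[v,u][ok])
B=W[(W[:,2]>.222)&(W[:,2]<.262)]
print(len(B)); vx,vy,x,y=cv2.fitLine((B[:,:2]).astype(np.float32),cv2.DIST_HUBER,0,.001,.001).ravel()
print("bar dir",vx,vy,"pt",x,y); t=(B[:,:2]-[x,y])@[vx,vy]; n=(B[:,:2]-[x,y])@[-vy,vx]
print(t.min(),t.max()); i=np.argsort(t); print(np.c_[t,n,B[:,2]][i].round(3)[::2].tolist())
E
```

```text
((457.1227111816406, -290.8543701171875), (198.41038513183594, 61.052337646484375), 67.4330062866211) [[ 390.86258 -370.74875]
 [ 447.2402  -394.17838]
 [ 523.3828  -210.95999]
 [ 467.00522 -187.53036]]
389
bar dir 0.12741628 0.9918493 pt 0.632771 0.11260222
-0.1587717578634854 0.1068795662837523
[[-0.159, 0.002, 0.24], [-0.158, -0.004, 0.24], [-0.156, 0.006, 0.239], [-0.155, -0.0, 0.241], [-0.154, -0.006, 0.246], [-0.153, 0.003, 0.239], [-0.152, -0.003, 0.243], [-0.151, -0.011, 0.233], [-0.15, 0.004, 0.243], [-0.149, -0.003, 0.241], [-0.148, -0.01, 0.237], [-0.146, 0.0, 0.238], [-0.145, -0.006, 0.238], [-0.143, 0.0, 0.236], [-0.142, -0.005, 0.241], [-0.14, 0.001, 0.238], [-0.139, -0.005, 0.238], [-0.136, -0.001, 0.241], [-0.133, 0.002, 0.239], [-0.132, -0.004, 0.238], [-0.13, 0.002, 0.236], [-0.129, -0.003, 0.241], [-0.127, 0.003, 0.236], [-0.126, -0.003, 0.24], [-0.124, 0.003, 0.237], [-0.123, -0.003, 0.239], [-0.121, 0.003, 0.233], [-0.12, -0.001, 0.243], [-0.118, 0.003, 0.233], [-0.117, -0.002, 0.24], [-0.114, 0.004, 0.233], [-0.114, -0.0, 0.244], [-0.111, 0.002, 0.237], [-0.11, 
[... 3133 characters left out ...]
, [0.063, 0.005, 0.243], [0.065, 0.001, 0.238], [0.067, 0.002, 0.242], [0.067, -0.001, 0.242], [0.07, 0.005, 0.239], [0.071, -0.001, 0.239], [0.074, 0.005, 0.237], [0.075, -0.004, 0.241], [0.077, 0.003, 0.239], [0.077, 0.005, 0.234], [0.08, 0.004, 0.24], [0.081, -0.0, 0.236], [0.082, 0.002, 0.245], [0.085, -0.003, 0.236], [0.087, 0.004, 0.237], [0.088, -0.006, 0.238], [0.091, -0.002, 0.239], [0.091, -0.005, 0.238], [0.093, -0.0, 0.243], [0.094, -0.004, 0.241], [0.096, -0.009, 0.235], [0.096, -0.003, 0.244], [0.098, -0.001, 0.236], [0.099, 0.003, 0.241], [0.099, 0.006, 0.237], [0.101, -0.006, 0.241], [0.102, -0.002, 0.245], [0.103, 0.006, 0.237], [0.106, 0.004, 0.239], [0.107, -0.003, 0.239]]
```

View pics/topcrop.png

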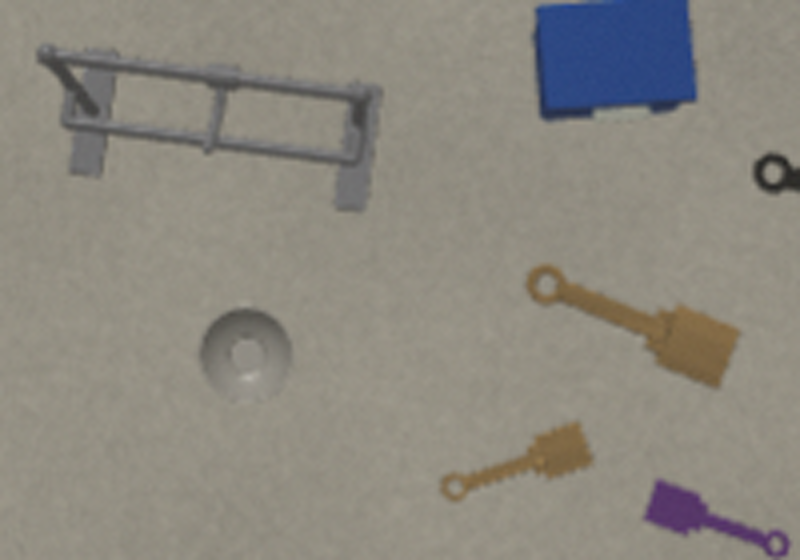

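View pics/sidecrop.png

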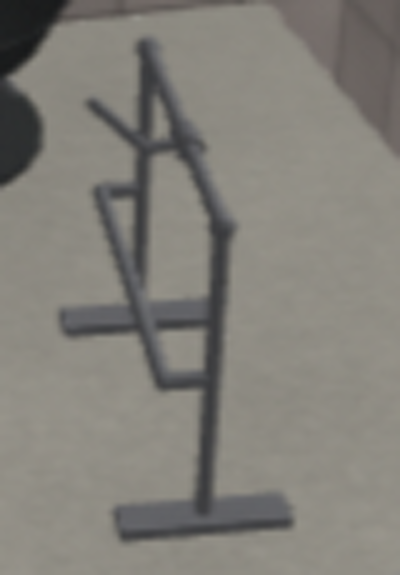

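The crop confirms the choice: the large bamboo spatula has its eye at about (371,191) in full pixels and its blade towards (412,206). The rail's peg sleeve is at about (290,139), with the peg pointing towards the robot. I'll start towards the spatula, which also shows me the sign of joint 6.

```bash
python3 -m inch '0.4 -1 0 0 0 0 85; 0.4 -1 0 0 0 0 85; 0.4 -1 0 0 0 0 85; 0.4 -1 0 0 0 0 85; 0.4 -1 0 0 0 0 85; 0.4 -1 0 0 0 0 85; 0.4 -1 0 0 0 0 85; 0.4 -1 0 0 0 0 85'; python3 -c "
from h import *;print(bot.sense()['joint_positions'].round(3))"
```

```text
time_s: 1.22
position: [0.2208, 0.2429, 0.2315]
tool_rot: [0.393, 3.116, 0.001]
ft_force: [1.3, 0.4, -0.3]
grip_width: 0.0852
grasp_force: 0.0
[ 0.833 -0.106 -0.371  1.305 -0.     1.084]
```

```bash
python3 -m inch '0.45 -1 0 0 0 0.9 85; 0.45 -1 0 0 0 0.9 85; 0.45 -1 0 0 0 0.9 85; 0.45 -1 0 0 0 0.9 85; 0.45 -1 0 0 0 0.9 85; 0.45 -1 0 0 0 0.9 85; 0.45 -1 0 0 0 0.9 85; 0.45 -1 0 0 0 0.9 85; 0.45 -1 0 0 0 0.9 85; 0.45 -1 0 0 0 0.9 85; 0.45 -1 0 0 0 0.9 85; 0.45 -1 0 0 0 0.9 85'; python3 -m inch '0.45 -1 -0.6 0 0 0.9 85; 0.45 -1 -0.6 0 0 0.9 85; 0.45 -1 -0.6 0 0 0.9 85; 0.45 -1 -0.6 0 0 0.9 85; 0.4 -1 -0.6 0 0 0.9 85; 0.4 -0.4 -0.6 0 0 0.9 85; 0 0 0 0 0 0 85; 0 0 0 0 0 0 85'; python3 - <<'E'
from h import *
from scipy.spatial.transform import Rotation as R
s=bot.sense();print(s['joint_positions'].round(3)); M=R.from_rotvec(s["tool_rot"]).as_matrix();print(M.round(3), np.degrees(np.arctan2(M[1,1],M[0,1])))
im,d=bot.read_camera("side"); c=bot.get_calibration("side")
r=bot.cut_out("side","spatula")
for q in r:
    v,u=np.nonzero(q["region"]); P=onz(c,np.c_[u,v],0.008)[:,:2]; print(q["conf"],cv2.boxPoints(cv2.minAreaRect((P*1000).astype(np.float32))).round().tolist(),cv2.minAreaRect((P*1000).astype(np.float32))[2])
E
```

```text
time_s: 2.22
position: [0.3822, -0.1158, 0.2315]
tool_rot: [-1.061, 2.956, -0.001]
ft_force: [0.4, 0.6, 0.2]
grip_width: 0.0845
grasp_force: 0.0
time_s: 2.88
position: [0.459, -0.2759, 0.1218]
tool_rot: [1.714, -2.631, -0.006]
ft_force: [0.2, 0.3, 0.1]
grip_width: 0.085
grasp_force: 0.0
[-0.541  0.384 -0.089  1.101  0.    -1.696]
[[-0.404 -0.915 -0.003]
 [-0.915  0.404  0.002]
 [-0.001  0.004 -1.   ]] 156.17356232755827
0.86 [[314.0, -575.0], [345.0, -580.0], [360.0, -496.0], [329.0, -490.0]] 79.96454620361328
0.82 [[276.0, -132.0], [324.0, -266.0], [364.0, -252.0], [316.0, -118.0]] 19.62711524963379
0.7 [[236.0, -443.0], [277.0, -453.0], [311.0, -322.0], [270.0, -311.0]] 75.59156799316406
0.68 [[394.0, -380.0], [450.0, -401.0], [519.0, -210.0], [464.0, -190.0]] 70.0042495727539
0.65 [[517.0, -600.0], [575.0, -616.0], [628.0, -420.0], [570.0, -404.0]] 74.74851989746094
```

```bash
python3 -m inch '0.08 -0.2 -1 0 0 0.3 60; 0 0 -1 0 0 0 60; 0 0 -1 0 0 0 60; 0 0 -0.6 0 0 0 60; 0 0 -0.35 0 0 0 60; 0 0 0 0 0 0 60; 0 0 0 0 0 0 60' 40; python3 -m inch '0 0 0 0 0 0 0; 0 0 0 0 0 0 0; 0 0 0 0 0 0 0; 0 0 0 0 0 0 0; 0 0 0 0 0 0 0; 0 0 0 0 0 0 0; 0 0 0 0 0 0 0' 40
```

```text
time_s: 3.57
position: [0.4628, -0.2817, 0.0061]
tool_rot: [-1.753, 2.607, -0.002]
ft_force: [-0.1, -0.4, 0.4]
grip_width: 0.0605
grasp_force: 0.0
time_s: 4.15
position: [0.4634, -0.2825, 0.0064]
tool_rot: [-1.752, 2.606, -0.004]
ft_force: [-1.2, 0.3, 6.2]
grip_width: 0.0183
grasp_force: 39.1
```

```bash
python3 -m inch '0 0 0.5 0 0 0 0; 0 0 1 0 0 0 0; 0 0 1 0 0 0 0; 0 0 1 0 0 0 0; 0 0 1 0 0 0 0; 0 0 1 0 0 0 0; 0 0 0 0 0 0 0; 0 0 0 0 0 0 0' 40; python3 - <<'E'
from h import *
im,d=bot.read_camera("side"); cv2.imwrite("pics/lift.png",cv2.resize(im[200:340,260:420,::-1],None,fx=4,fy=4))
c=bot.get_calibration("side"); s=bot.sense(); print(proj(c,s["position"])-[260,200])
E
```

```text
time_s: 4.82
position: [0.4636, -0.2828, 0.1723]
tool_rot: [-1.751, 2.606, -0.008]
ft_force: [0.6, -0.7, -1.8]
grip_width: 0.0181
grasp_force: 39.3
[[77.79933985 48.91535023]]
```

View pics/lift.png

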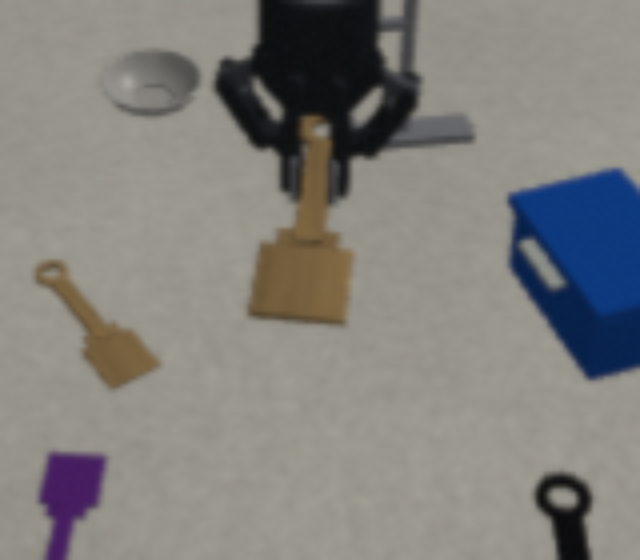

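Crop shows the spatula lifted level and square in the jaws, with the eye hole at about (339,232) in the full image. Next I check its pose in hand and work out the move to the peg.

```bash
cat > plan.py <<'E'
from h import *
from scipy.spatial.transform import Rotation as R
f=np.array([-.9918,.1274,0]); ry=np.array([.1274,.9918,0]); up=np.array([0,0,1.])
peg=np.array([.6273,.0704,0])   # bar axis point at peg
EYE=np.array([-.070,0,.003])    # eye in tool frame
def tool(th):  # th: tool pitch below horizontal, deg
    th=np.radians(th); z=-f*np.cos(th)-up*np.sin(th); y=ry
    return np.c_[np.cross(y,z),y,z]
def eye(s=None):
    s=s or bot.sense(); M=R.from_rotvec(s["tool_rot"]).as_matrix(); return s["position"]+M@EYE
def rail(X): d=X-peg; return np.array([d@f,d@ry,X[2]])
def go(F,Z,th,Y=0):
    s=bot.sense(); M=R.from_rotvec(s["tool_rot"]).as_matrix(); T=tool(th)
    p=peg+F*f+Y*ry; p[2]=Z; p=p-T@EYE
    rv=R.from_matrix(T@M.T).as_rotvec(degrees=True)/5
    print("eye now rail",rail(eye(s)).round(4),"TCP target",p.round(3),"shift",((p-s["position"])/.03).round(2),"turn",rv.round(2))
E
python3 - <<'E'
from plan import *
s=bot.sense();M=R.from_rotvec(s["tool_rot"]).as_matrix()
for n in("side","top"):
    im,d=bot.read_camera(n);c=bot.get_calibration(n)
    print(n,"pred eye",proj(c,eye(s)), "pegtip",proj(c,peg+.064*f+[0,0,.268]),"low",proj(c,peg+.028*f+[0,0,.232]),"bend base",proj(c,peg+[0,0,.235]))
    for q in bot.cut_out(n,"spatula")[:5]:
        v,u=np.nonzero(q["region"]); P=onz(c,np.c_[u,v],s["position"][2]-.001)
        L=(P-s["position"])@M; print(round(q["conf"],2),q["box"],"tool xy",L.min(0).round(4),L.max(0).round(4))
go(.085,.289,45)
E
```

```text
side pred eye [[340.47789983 233.3590536 ]] pegtip [[337.87345226 150.28678952]] low [[348.36178273 159.43916583]] bend base [[356.72698466 158.17230869]]
0.95 [322.5, 230.7, 346.4, 279.6] tool xy [-0.0811 -0.0306  0.001 ] [0.1148 0.0285 0.0011]
0.83 [305.8, 364.6, 324.2, 400.0] tool xy [ 0.348  -0.0177  0.001 ] [0.417  0.0229 0.0011]
0.77 [270.1, 264.6, 299.9, 294.9] tool xy [0.0822 0.0765 0.0008] [0.1799 0.1635 0.0009]
0.76 [267.1, 312.7, 286.7, 355.9] tool xy [0.2305 0.088  0.0009] [0.3411 0.12   0.0009]
0.66 [397.0, 319.2, 425.8, 391.3] tool xy [ 0.2077 -0.1998  0.0012] [ 0.3741 -0.1466  0.0014]
top pred eye [[378.59307743 186.57096687]] pegtip [[286.69333419 157.57541275]] low [[289.3880354  148.40573298]] bend base [[290.63495282 139.57483392]]
0.78 [442.0, 225.3, 500.4, 243.9] tool xy [ 0.184 -0.03   0.001] [0.3597 0.0598 0.0011]
0.67 [452.4, 165.3, 476.0, 184.7] tool xy [ 0.1353 -0.18    0.0012] [ 0.2132 -0.1258  0.0013]
0.57 [344.3, 225.1, 380.4, 245.5] tool xy [-0.0962  0.1236  0.0007] [-0.0176  0.2155  0.0008]
eye now rail [ 0.1019 -0.3023  0.1651] TCP target [0.492 0.088 0.242] shift [ 1.02 12.3   2.45] turn [  4.82  -8.35 -14.22]
```

```bash
python3 -m inch '-0.2 0.82 0.25 0.32 -0.56 -0.95 0; -0.2 0.82 0.25 0.32 -0.56 -0.95 0; -0.1 0.82 0.25 0.32 -0.56 -0.95 0; 0 0.82 0.25 0.32 -0.56 -0.95 0; 0 0.82 0.25 0.32 -0.56 -0.95 0; 0 0.82 0.25 0.32 -0.56 -0.95 0; 0.05 0.82 0.25 0.32 -0.56 -0.95 0; 0.05 0.82 0.2 0.32 -0.56 -0.95 0; 0.05 0.82 0.2 0.32 -0.56 -0.95 0; 0.05 0.82 0.2 0.32 -0.56 -0.95 0; 0.05 0.82 0.1 0.32 -0.56 -0.95 0; 0.1 0.82 0.1 0.32 -0.56 -0.95 0'; python3 -c "
from plan import *
print(bot.sense()['joint_positions'].round(3)); go(.085,.289,45)"
```

```text
time_s: 6.07
position: [0.4566, 0.0136, 0.2456]
tool_rot: [-0.18, 2.488, -0.06]
ft_force: [0.8, -0.1, -1.0]
grip_width: 0.018
grasp_force: 39.4
[ 0.05  -0.315 -0.705  0.533 -0.03  -0.105]
eye now rail [ 0.1068 -0.0608  0.285 ] TCP target [0.492 0.088 0.242] shift [ 1.17  2.47 -0.13] turn [ 0.99 -1.64 -2.71]
```

```bash
python3 -m inch '0.25 0.8 0 0.3 -0.5 -0.9 0; 0.25 0.8 0 0.3 -0.5 -0.9 0; 0.3 0.8 0 0.3 -0.6 -0.9 0; 0.35 0.07 -0.1 0.1 0 0 0; 0 0 0 0 0 0 0; 0 0 0 0 0 0 0'; python3 - <<'E'
from plan import *
go(.085,.289,45); s=bot.sense()
out=[]
for n,(x0,y0,x1,y1) in {"side":(300,110,400,235),"top":(250,120,350,245)}.items():
    im,d=bot.read_camera(n);c=bot.get_calibration(n)
    print(n,"pred eye crop px",(proj(c,eye(s))-[x0,y0])*4,"pegtip",(proj(c,peg+.064*f+[0,0,.268])-[x0,y0])*4)
    out.append(cv2.resize(im[y0:y1,x0:x1,::-1],None,fx=4,fy=4,interpolation=cv2.INTER_CUBIC))
cv2.imwrite("pics/pre.png",np.hstack(out))
E
```

```text
time_s: 6.57
position: [0.4913, 0.0876, 0.2416]
tool_rot: [0.14, 2.362, -0.062]
ft_force: [-0.8, -0.3, -1.2]
grip_width: 0.018
grasp_force: 39.4
eye now rail [0.0851 0.0003 0.2885] TCP target [0.492 0.088 0.242] shift [0.02 0.01 0.  ] turn [ 0.03 -0.11 -0.09]
side pred eye crop px [[126.17415032 139.54687777]] pegtip [[151.49380906 161.14715809]]
top pred eye crop px [[139.7474596  172.96421807]] pegtip [[146.77333678 150.301651  ]]
```

View pics/pre.png

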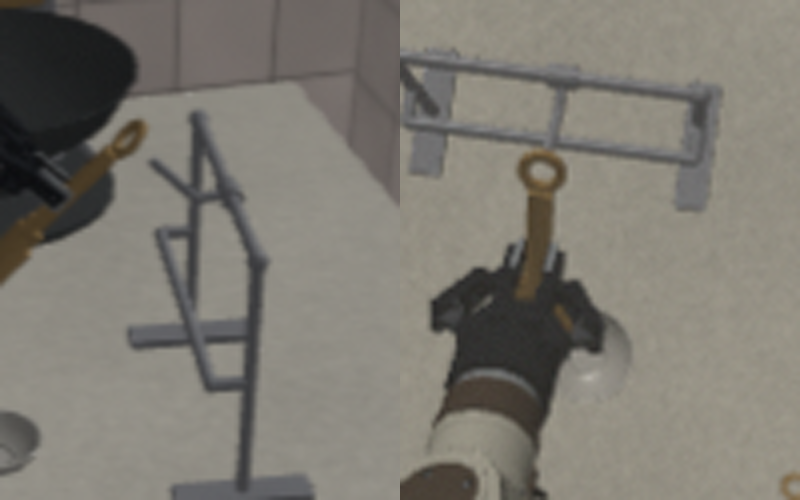

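Pre-thread view: in the side half the eye hole is at (129,139) and the peg tip at (152,161). In the top half the hole is at (142,172) and the tip at (150,150). The eye sits about 2 mm off my prediction towards +x and −y, so I correct for that and thread halfway.

```bash
python3 -m inch '-0.05 0.07 0 0.03 -0.1 -0.09 0; 0.25 -0.03 -0.25 0 0 0 0; 0.25 -0.03 -0.25 0 0 0 0; 0.25 -0.03 -0.25 0 0 0 0; 0.2 -0.03 -0.2 0 0 0 0; 0 0 0 0 0 0 0; 0 0 0 0 0 0 0'; python3 - <<'E'
from plan import *
go(.034,.238,45); s=bot.sense()
out=[]
for n,(x0,y0,x1,y1) in {"side":(310,120,380,205),"top":(250,120,320,205)}.items():
    im,d=bot.read_camera(n);c=bot.get_calibration(n)
    print(n,"pred eye crop px",(proj(c,eye(s))-[x0,y0])*5.7,"pegtip",(proj(c,peg+.064*f+[0,0,.268])-[x0,y0])*5.7)
    out.append(cv2.resize(im[y0:y1,x0:x1,::-1],None,fx=5.7,fy=5.7,interpolation=cv2.INTER_CUBIC))
cv2.imwrite("pics/mid.png",np.hstack(out))
E
```

```text
time_s: 7.25
position: [0.519, 0.0842, 0.2144]
tool_rot: [0.157, 2.35, -0.062]
ft_force: [0.6, 0.2, -0.6]
grip_width: 0.0181
grasp_force: 39.4
eye now rail [ 0.0577 -0.0004  0.2619] TCP target [0.542 0.081 0.191] shift [ 0.78 -0.1  -0.79] turn [-0.02  0.02  0.05]
side pred eye crop px [[169.64514507 181.92914719]] pegtip [[158.87867791 172.63470028]]
top pred eye crop px [[212.68844076 204.80635358]] pegtip [[209.15200491 214.17985268]]
```

View pics/mid.png

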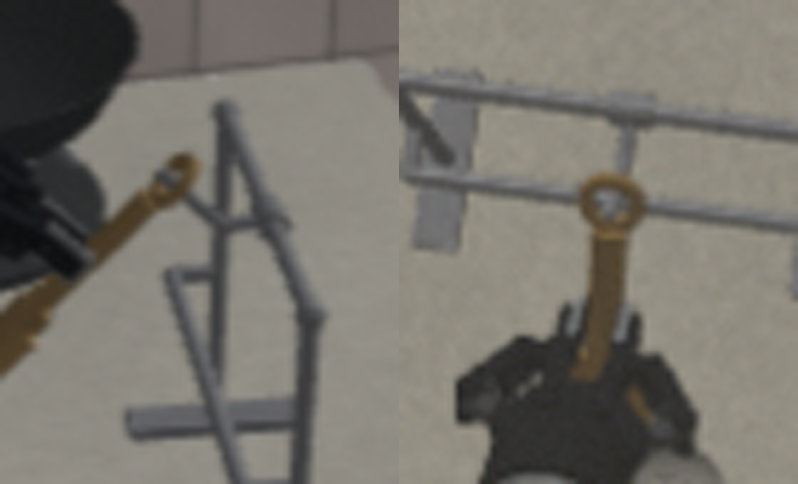

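The peg tip shows inside the ring in both halves (side (165,180), top (610,203)) and there is no contact force. The eye is threaded, so I go down to the bend.

```bash
python3 -m inch '0.2 -0.02 -0.2 0 0 0 0; 0.2 -0.02 -0.2 0 0 0 0; 0.2 -0.03 -0.2 0 0 0 0; 0.15 -0.02 -0.18 0 0 0 0; 0 0 0 0 0 0 0; 0 0 0 0 0 0 0'; python3 -c "
from plan import *
go(.033,.232,28);go(.031,.2275,12);print(bot.sense()['joint_positions'].round(3))"
```

```text
time_s: 7.85
position: [0.5415, 0.0829, 0.1904]
tool_rot: [0.153, 2.351, -0.061]
ft_force: [0.6, 1.0, -0.1]
grip_width: 0.018
grasp_force: 39.4
eye now rail [0.0351 0.0013 0.2379] TCP target [0.559 0.079 0.172] shift [ 0.59 -0.13 -0.63] turn [-0.45 -3.36  0.02]
eye now rail [0.0351 0.0013 0.2379] TCP target [0.579 0.077 0.16 ] shift [ 1.26 -0.21 -1.03] turn [-0.86 -6.53  0.02]
[ 0.324 -0.04  -0.765  0.112 -0.314  0.333]
```

```bash
python3 -m inch '0.15 -0.02 -0.16 -0.12 -0.84 0; 0 0 0 0 0 0 0' 2>&1 | tail -1; python3 -m inch '0.15 -0.02 -0.16 -0.12 -0.84 0 0; 0.15 -0.02 -0.16 -0.12 -0.84 0 0; 0.15 -0.02 -0.16 -0.12 -0.84 0 0; 0.14 -0.02 -0.15 -0.1 -0.84 0 0; 0 0 0 0 0 0 0'; python3 -c "
from plan import *
go(.031,.2275,12)"
```

```text
invalid input
time_s: 8.27
position: [0.5575, 0.0808, 0.1703]
tool_rot: [0.132, 2.074, -0.08]
ft_force: [0.4, 0.1, 2.1]
grip_width: 0.0182
grasp_force: 39.5
eye now rail [0.034  0.0015 0.23  ] TCP target [0.579 0.077 0.16 ] shift [ 0.72 -0.14 -0.35] turn [-0.42 -3.38  0.01]
```

```bash
python3 -m inch '0.18 -0.03 -0.08 -0.1 -0.85 0 0; 0.18 -0.03 -0.08 -0.1 -0.85 0 0; 0.18 -0.04 -0.08 -0.1 -0.85 0 0; 0.16 -0.04 -0.08 -0.1 -0.82 0 0; 0 0 0 0 0 0 0; 0 0 0 0 0 0 0'; python3 - <<'E'
from plan import *
go(.031,.2275,12)
out=[]
for n,(x0,y0,x1,y1) in {"side":(310,120,380,205),"top":(250,120,320,205)}.items():
    im,d=bot.read_camera(n)
    out.append(cv2.resize(im[y0:y1,x0:x1,::-1],None,fx=5.7,fy=5.7,interpolation=cv2.INTER_CUBIC))
cv2.imwrite("pics/low.png",np.hstack(out))
E
```

```text
time_s: 8.77
position: [0.6019, 0.0853, 0.1655]
tool_rot: [0.131, 1.826, -0.107]
ft_force: [-2.4, -7.1, -3.7]
grip_width: 0.0181
grasp_force: 63.2
eye now rail [0.0063 0.0115 0.2324] TCP target [0.579 0.077 0.16 ] shift [-0.76 -0.29 -0.19] turn [-0.03 -0.57  0.22]
```

View pics/low.png

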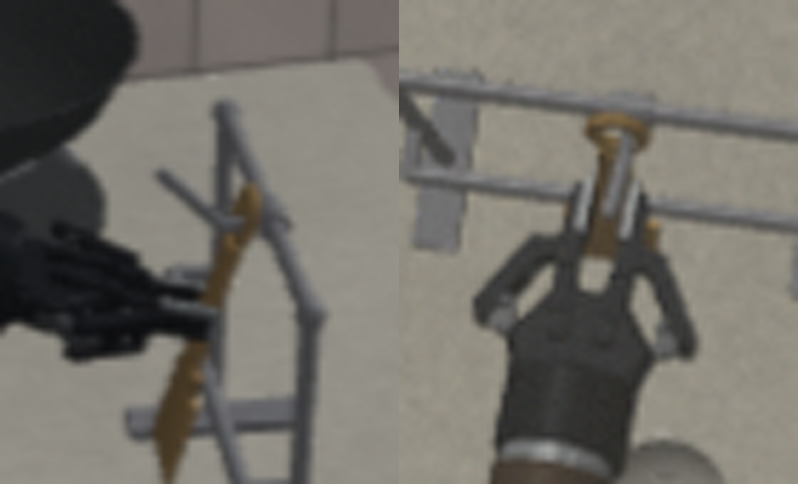

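The ring is still on the peg (side (250,205), top (618,130)), but the tool overshot towards the bar. I'll check the joints before correcting.

```bash
python3 -c "
from plan import *
s=bot.sense();print(s['joint_positions'].round(3),s['qvel'].round(3),s['position'],s['ft_force'].round(1),s['ft_torque'].round(2))"; python3 -m inch '-0.2 -0.08 0 0 0 0 0; 0 0 0 0 0 0 0'; python3 -c "
from plan import *
s=bot.sense();print(s['joint_positions'].round(3),s['qvel'].round(3))
go(.031,.2285,20)"
```

```text
[ 0.391  0.535 -1.086 -1.32  -0.517  0.147] [-0.001 -0.022 -0.006  0.024  0.011  0.001] [0.60138939 0.08533621 0.16569155] [-0.6 -7.5 -6.9] [ 0.55  2.52 -1.4 ]
time_s: 9.03
position: [0.6, 0.0853, 0.1665]
tool_rot: [0.13, 1.832, -0.108]
ft_force: [-1.4, -5.3, -9.5]
grip_width: 0.0181
grasp_force: 62.6
[ 0.393  0.525 -1.087 -1.307 -0.52   0.149] [-0.001  0.002 -0.004 -0.003  0.004 -0.002]
eye now rail [0.0078 0.0113 0.2333] TCP target [0.57  0.078 0.164] shift [-1.   -0.25 -0.09] turn [0.2  0.96 0.21]
```

```bash
python3 -m inch '-0.3 -0.05 0 0.1 0.7 0.1 0; 0 0 0 0 0 0 0'; python3 -c "
from plan import *
s=bot.sense();print(s['joint_positions'].round(3),s['qvel'].round(3))
go(.031,.2285,24)"
```

```text
time_s: 9.2
position: [0.591, 0.0851, 0.1674]
tool_rot: [0.123, 1.895, -0.096]
ft_force: [-3.4, -2.0, -15.2]
grip_width: 0.0183
grasp_force: 61.6
[ 0.385  0.418 -1.082 -1.127 -0.49   0.176] [ 0.005  0.056 -0.05  -0.213 -0.001 -0.026]
eye now rail [0.0125 0.0102 0.2327] TCP target [0.566 0.078 0.166] shift [-0.85 -0.23 -0.05] turn [0.2  1.04 0.07]
```

```bash
python3 -m inch '-0.25 -0.1 -0.12 0.1 0.4 0 0; -0.25 -0.1 -0.06 0.1 0.4 0 0; 0 0 0 0 0 0 0; 0 0 0 0 0 0 0'; python3 -c "
from plan import *
s=bot.sense();print(s['joint_positions'].round(3),s['qvel'].round(3))
go(.031,.2285,24)"
```

```text
time_s: 9.53
position: [0.5788, 0.081, 0.1683]
tool_rot: [0.136, 1.948, -0.077]
ft_force: [-0.1, 1.6, -0.3]
grip_width: 0.0181
grasp_force: 58.6
[ 0.373  0.325 -1.082 -0.979 -0.462  0.212] [ 0.004  0.031  0.002 -0.026  0.    -0.   ]
eye now rail [0.0206 0.0035 0.2322] TCP target [0.566 0.078 0.166] shift [-0.44 -0.09 -0.09] turn [-0.06  0.44  0.06]
```

```bash
python3 -m inch '-0.2 -0.05 -0.06 0 0.2 0 0; -0.2 -0.05 -0.06 0 0.2 0 0; 0 0 0 0 0 0 0; 0 0 0 0 0 0 0'; python3 -c "
from plan import *
s=bot.sense();print(s['joint_positions'].round(3),s['qvel'].round(3))
go(.031,.2275,24)"
```

```text
time_s: 9.87
position: [0.5689, 0.0789, 0.1655]
tool_rot: [0.136, 1.982, -0.08]
ft_force: [4.1, 0.9, 4.2]
grip_width: 0.0181
grasp_force: 55.8
[ 0.374  0.28  -1.083 -0.897 -0.458  0.226] [-0.002  0.012 -0.001 -0.007 -0.001  0.001]
eye now rail [0.028  0.0004 0.2283] TCP target [0.566 0.078 0.165] shift [-0.11 -0.02 -0.02] turn [-0.06  0.05  0.07]
```

```bash
python3 -m inch '0 0 0 0 0 0 25; 0 0 0 0 0 0 32; 0 0 0 0 0 0 42; 0 0 0 0 0 0 46; 0 0 0 0 0 0 46; 0 0 0 0 0 0 46; 0 0 0 0 0 0 46; 0 0 0 0 0 0 46' 20; python3 - <<'E'
from plan import *
out=[]
for n,(x0,y0,x1,y1) in {"side":(310,120,380,205),"top":(250,120,320,205)}.items():
    im,d=bot.read_camera(n)
    out.append(cv2.resize(im[y0:y1,x0:x1,::-1],None,fx=5.7,fy=5.7,interpolation=cv2.INTER_CUBIC))
cv2.imwrite("pics/rel.png",np.hstack(out))
E
```

```text
time_s: 10.53
position: [0.5664, 0.0778, 0.1622]
tool_rot: [0.135, 1.99, -0.084]
ft_force: [0.1, 0.3, 0.5]
grip_width: 0.0461
grasp_force: 0.0
```

View pics/rel.png

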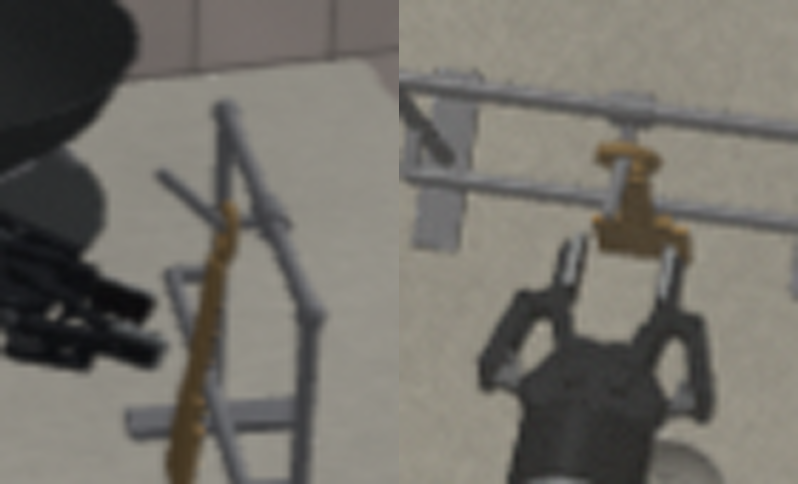

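The spatula hangs on the peg: ring at (228,235) in the side half, handle leaning towards the rest bar, fingers clear. I retract.

```bash
python3 -m inch '-0.4 0.05 0.1 0 0.5 0 46; -0.6 0.08 0.15 0 0.6 0 46; -0.7 0.1 0.2 0 0.7 0 46; -0.7 0.1 0.2 0 0.7 0 46; -0.7 0.1 0.2 0 0.7 0 46; -0.7 0.1 0.3 0 0.7 0 46; -0.5 0.1 0.4 0 0.7 0 46; 0 0 0 0 0 0 46; 0 0 0 0 0 0 46; 0 0 0 0 0 0 46; 0 0 0 0 0 0 46; 0 0 0 0 0 0 46'; python3 -m inch '0 0 0 0 0 0 46; 0 0 0 0 0 0 46; 0 0 0 0 0 0 46; 0 0 0 0 0 0 46; 0 0 0 0 0 0 46; 0 0 0 0 0 0 46; 0 0 0 0 0 0 46; 0 0 0 0 0 0 46; 0 0 0 0 0 0 46; 0 0 0 0 0 0 46; 0 0 0 0 0 0 46; 0 0 0 0 0 0 46'; python3 - <<'E'
from plan import *
ims=[bot.read_camera("side") for _ in range(8)]
im=ims[-1][0]; a,b=[i[0][140:235,320:380].astype(int) for i in (ims[0],ims[-1])]; print("diff",abs(a-b).max(),abs(a-b).mean())
c=bot.get_calibration("side")
q=bot.cut_out("side","dish"); 
for r in q[:1]:
    v,u=np.nonzero(r["region"]); print("dish",r["box"])
for r in bot.cut_out("side","spatula"):
    m=r["region"]&(ims[-1][1]>0); v,u=np.nonzero(m); W=world(c,np.c_[u,v],ims[-1][1][v,u])
    L=np.array([rail(w) for w in W])
    if len(L) and abs(np.median(L[:,0]))<.2 and L[:,2].max()>.1: print("spatula rail F,Y,Z",np.percentile(L,[2,50,98],axis=0).round(3))
cv2.imwrite("pics/end.png",cv2.resize(im[120:250,250:410,::-1],None,fx=4.6,fy=4.6,interpolation=cv2.INTER_CUBIC))
E
```

```text
time_s: 11.63
position: [0.4427, 0.0958, 0.2053]
tool_rot: [0.126, 2.377, -0.118]
ft_force: [-0.0, 0.2, 0.3]
grip_width: 0.0462
grasp_force: 0.0
time_s: 12.63
position: [0.4432, 0.0964, 0.2071]
tool_rot: [0.126, 2.375, -0.116]
ft_force: [-0.1, -0.1, -0.4]
grip_width: 0.046
grasp_force: 0.0
diff 4 0.4019298245614035
dish [285.1, 209.7, 307.1, 227.2]
spatula rail F,Y,Z [[-0.018 -0.034  0.   ]
 [ 0.038 -0.01   0.124]
 [ 0.052  0.312  0.238]]
```

View pics/end.png

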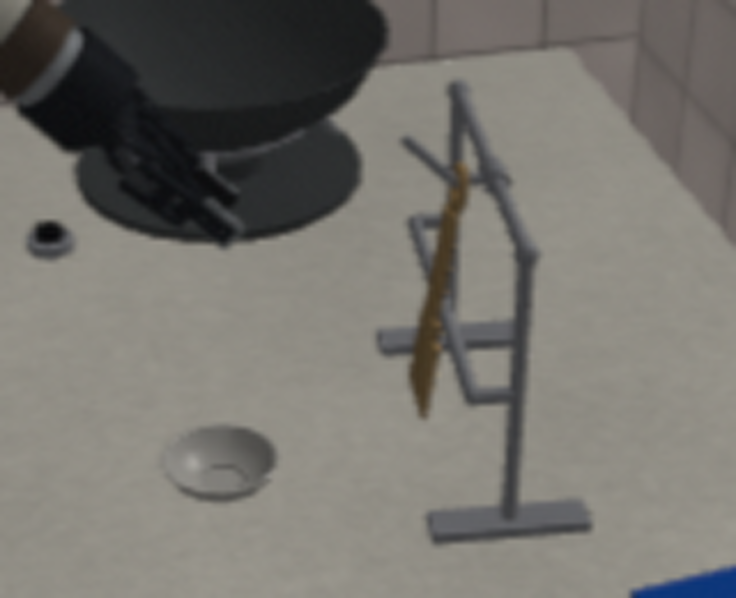

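The spatula hangs still on the peg, ring at (460,180) and blade at (425,395) in the crop. The dish is in place and the gripper is clear, so I hand in.

```bash
python3 -c "
from workcell import bot
print(bot.job_done())"
```

```text
the job is handed in; nothing more can be done
None
```

The bamboo spatula hangs by its eye on the peg, blade down and still, with the gripper clear and the container and dish left alone; I handed it in at about 13 s, and the hand-in gave no verdict.

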